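Refit the banding wheel's spindle

TASK

Put the loose steel spindle back into the banding wheel's base, square nose up. The fit is snug and the bush plate sits a few millimetres off centre, so lean the spindle about fifteen degrees, enter the edge of its foot in the bore first and feel for the walls, and only then straighten it and ease it gently down, without forcing or dropping it, until its collar rests fully home. Then swing the keeper shut over the collar by its thumb stud, let go, and leave everything else on the bench alone.

Things in the scene. Friction and masses are not known exactly. Their poses are not given: they have to be found in the camera images.
- spindle: loose steel spindle, 0.27 kg, 98 mm tall, standing on its foot. Origin: centre of the flat round foot; z runs up it. From the foot up: round journal 14 mm across, 48 mm long; thrust collar 44 mm across, z 48 to 56 mm; round neck 14 mm across, z 56 to 62 mm; square nose 20 x 20 mm, z 62 to 98 mm, flats square to its x and y axes: grip it there. It may sit at any turn about z in the base
- base: heavy cast base of the banding wheel, screwed to the bench: bell-shaped, foot 130 mm across, neck 59 mm across, topped by a flat round bush plate, 85 mm tall in all. Origin: centre of its underside; z up. A pillar (15 mm across, 42 mm from the base's axis on its -x side, 94.5 mm tall) carries the keeper. With the spindle home its foot is 37 mm and its collar's top 93 mm above the bench
- base_top (a point): point on the base's axis level with the bush plate's flat top, 85 mm above the bench. The plate (55 mm across) holds the upright blind bore: 15 mm across (0.5 mm play all round the journal), 52 mm deep, sharp-edged, rigid. The plate was set on slotted screws: the bore's axis lies up to 6 mm off this point along each of the base's x and y, differently each time and not reported; feel for it
- keeper (a joint): keeper angle, rad: 0 shut (hard stop), tongue pointing at the base's axis and over the collar's edge; 1.7 fully open; grows anticlockwise from above. Flat steel bar 12 mm wide, 3 mm thick, 28 mm from its pivot on the tongue side and 30 mm on the tail, underside 94.5 mm above the bench (1.5 mm over a seated collar; it cannot pass a higher one). Stays where left; 1.2 N at the stud moves it
- keeper_stud (a point): thumb stud, upright, round, 10 mm across, on the keeper's tail, 26 mm from the pivot, opposite the tongue. The point is its mid height, 107.5 mm above the bench; it spans 97.5 to 117.5 mm. Keeper shut: the stud is 68 mm from the base's axis on the base's -x side; opening carries it towards the base's -y side
- wheel_head: bystander: the wheel head, an aluminium disc 200 mm in diameter, 12 mm thick, lying flat; origin under its centre
- paint_jar: bystander: a green glass jar with a black lid, 58 mm in diameter, 68 mm tall; origin under its centre
- oiler: bystander: a steel oil can, 54 mm in diameter with a thin upright spout, 105 mm tall; origin under its centre
- bowl: bystander: a white bowl, 110 mm in diameter, 45 mm tall; origin under its centre
- vase: bystander: a tall white tapered vase, 112 mm in diameter at the foot, 190 mm tall; origin under its centre
- brush_jar: bystander: a terracotta pot 76 mm in diameter full of brushes, about 250 mm tall; origin under its centre
- brush: bystander: a brush lying flat, 175 mm long; origin under its middle
- palette: bystander: a white china palette 140 x 220 mm, 18 mm tall; origin under its centre
Not all that is in view belongs to the job. Leave any yellow look-alike of the base alone.

How it is judged:
By the outcome, as a careful person would: the job done as asked, in the order asked, and still so for the second after the job is handed in, with the robot touching nothing.
It also fails if it takes over 72 s, if anything falls off the work surface, if the arm or the gripper's body presses on something with over 40 N, if the wrist force passes 120 N, or if a joint passes its speed limit or range.

ROBOT

A 7-joint arm with a two-finger parallel gripper is mounted at the origin on the work surface. World frame = base frame: x ahead of the robot, y to its left, z up, the work surface at z = 0. Lengths are in m, angles in rad, forces in N, time in s.
With the tool pointing down it reaches from about 0.4 to 0.85 m from the base axis. Payload 10.4 kg.
Tool frame: the origin (TCP) lies between the finger pads; the fingertips stand 19 mm ahead of it and the grasp point (between the pads) is the TCP; x points along the fingers, y is the direction in which the jaws open and shut, and the axes are right-handed (so a half turn about x gives the same grasp; the last joint's range is limited). The gripper opens to 87 mm and grips with 3 to 60 N. Pads are 19 mm wide; open, the fingers measure 117 mm over their backs; the gripper's body (75 mm by 190 mm) begins 51 mm behind the grasp point.
Start: joints at [1.141, 0.332, -0.065, 1.46, 0.022, 1.35, -0.088], TCP at [0.247, -0.574, 0.242] pointing down, gripper open.
Joint ranges: [-2.6, 2.6], [-0.5, 2.12], [-1.47, 1.34], [0.16, 2.42], [-1.27, 4.41], [0.06, 2.06], [-2.6, 2.6]. Speed limits (rad/s): [2.22, 2.22, 2.79, 2.79, 3.14, 3.14, 3.14].

INTERFACE

Orientations are given as a unit quaternion [x, y, z, w].
In Python, from bench import r gives the robot as it stands.
- The arm moves only by the tool drive_tool, never from a script. Its argument "motion" is a list of rows, each a list of 4 numbers: the shift along the tool's x, y, z in cm, then the turn about the tool's x in units of 5 degrees (1.0 is 5 degrees). In form: [[tx, ty, tz, twist], ...]. A call has 1 to 20 rows; each row is the pose to reach, as a shift and turn from the pose commanded when the call began, along the tool's axes at that moment; what a row does not reach only later rows make up. A row lasts 1/12 s, in which the tool goes at most 41.7 mm and 7.16 degrees, less where a joint would pass 70% of its speed; a pose out of reach is approached as far as the arm can. A call with a gripper value outside its range is refused whole. "grip" is the closure in counts, from 0 (fully open) to 255 (shut), set as the call begins (left out, the last holds). The fingers move at their own pace and stop on an object; "force" is the grip in N (left out, the last holds). Time passes only in rows, so rows that repeat a pose let the fingers close. It gives the time, the measured TCP pose, the force and the opening at its end, in the units of the state.
- r.read_state(): the state, without advancing time (a new reading comes with each control period).
- r.camera(name): name is "side" or "top"; returns the picture (480x640x3 uint8, red, green, blue); there is no depth.
- r.calibration(name): a dict with "fx", "fy", "cx", "cy" (pixels), "dist" ([k1, k2, p1, p2, k3] as OpenCV has them; the pictures are not rectified), "xyz" and "orientation" of the camera in the world. Camera axes: x right, y up, looking along -z (the intrinsics and any distortion apply to the point x, -y, -z); pixel columns grow to the right and rows downward; lengths in m; the calibration is good to about 2 mm. A picture is of the moment at which its call begins. calibration takes no time and is no camera call.
- r.close_job(): hands the job in, once; it reports no verdict.
The state is a dict: "time": time; "joint_positions": joint angles; "joint_vel": joint speeds; "joint_torque": joint torques, N m; "ee_pos": TCP position; "eef_rot": TCP orientation; "ft_force": force on the tool from outside, world axes, zero at the start; "torque": the same for the moment, N m; "width": finger opening in m.
Only numpy, scipy, OpenCV 4.12 (cv2) and the standard library are available. Lean on these libraries where they do the work, as an engineer would, in place of code of your own. Each camera call takes 0.05 s, during which the arm holds its last target.

## Working session

There is one attempt and no reset: what is moved stays moved. The work goes in short steps, Python scripts to look and compute and a tool call to move; the robot and the scene stay as the last step left them, time stands still between calls to the robot, and variables do not carry over. Pictures are saved under pics/ and viewed, and the job is handed in when it is done.

Besides the shell and the picture viewer there is one more tool, called after "Request:" as name([rows], argument=value, ...), one row to a line, values as JSON. drive_tool: Moves the arm, as the interface text tells. Its arguments: {"type":"object","properties":{"motion":{"type":"array","items":{"type":"array","items":{"type":"number"}}},"grip":{"type":"number"},"force":{"type":"number"}},"required":["motion"]}

```bash
ls; mkdir -p pics
python3 - <<'E'
from bench import r
import cv2
print(r.read_state())
for n in("side","top"):
    im=r.camera(n); cv2.imwrite(f"pics/{n}0.png",im[:,:,::-1]); print(n,r.calibration(n))
E
```

```text
pics
{'time': 0.0, 'joint_positions': array([ 1.14137068,  0.33286208, -0.06467143,  1.46092077,  0.02156494,
        1.3499209 , -0.08851332]), 'joint_vel': array([ 5.08107479e-04, -3.69254689e-04,  3.50468681e-05,  9.89012851e-04,
        8.00032716e-04,  1.33837589e-03,  1.52634588e-05]), 'joint_torque': array([ 5.04411992e-05, -6.23273706e+01,  2.43777141e-02, -3.89896524e+01,
       -6.13790774e-02,  3.98849894e-02,  7.92637388e-05]), 'ee_pos': array([ 0.24715808, -0.57366243,  0.24076977]), 'eef_rot': array([-0.69241449, -0.14332283,  0.69264559, -0.14234754]), 'ft_force': array([0.37567396, 1.01570142, 0.2395455 ]), 'torque': array([ 0.02546461,  0.03029754, -0.037635  ]), 'width': 0.08688916826893794}
side {'fx': 620.1181440838769, 'fy': 620.1181440838769, 'cx': 324.46628298552093, 'cy': 235.20554173996354, 'dist': array([-0.11335527,  0.        ,  0.        ,  0.        ,  0.        ]), 'xyz': array([0.03752461, 0.72252539, 0.88926434]), 'orientation': array([-0.12045286,  0.40082615,  0.86211168, -0.28564481])}
top {'fx': 605.6335653316461, 'fy': 605.6335653316461, 'cx': 314.4676935451498, 'cy': 242.32111996052507, 'dist': array([0.01801176, 0.        , 0.        , 0.        , 0.        ]), 'xyz': array([ 0.500007  , -0.00457016,  1.32682838]), 'orientation': array([ 0.02436772, -0.02309773, -0.69907844,  0.71425628])}
```

View pics/side0.png

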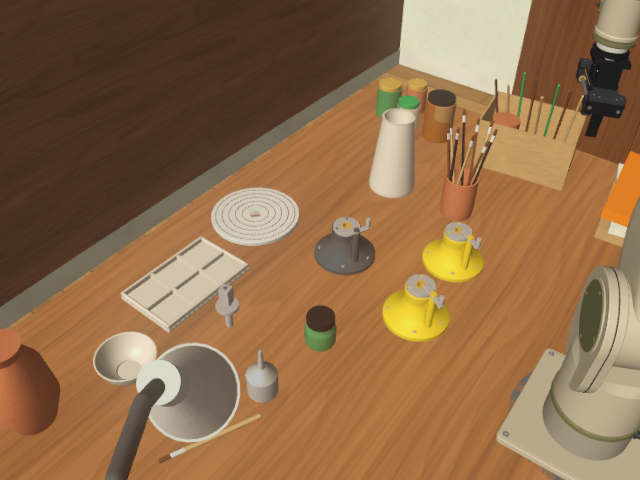

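View pics/top0.png

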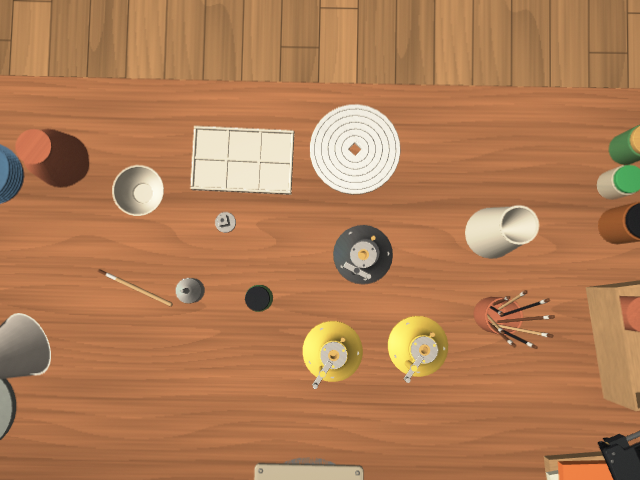

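Candidates as seen from the top camera:
- Spindle: the steel piece with a square nose and collar at (225,222). The oiler at (189,290), with its thin round spout, could be mistaken for it.
- Base: the dark cast one at (363,254). The yellow ones at (332,352) and (418,347) are the look-alikes to leave alone.

Next I'll check both choices in close crops.

Run:
```python
import cv2,numpy as np
t=cv2.imread("pics/top0.png");s=cv2.imread("pics/side0.png")
c=lambda im,x,y,h:cv2.resize(im[y-h:y+h,x-h:x+h],(400,400),interpolation=cv2.INTER_CUBIC)
a=np.vstack([np.hstack([c(t,363,254,36),c(t,225,222,20)]),np.hstack([c(s,346,240,36),c(s,228,305,28)])])
cv2.imwrite("pics/crop0.png",cv2.resize(a,(600,600)))
```

```text
(no output)
```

View pics/crop0.png

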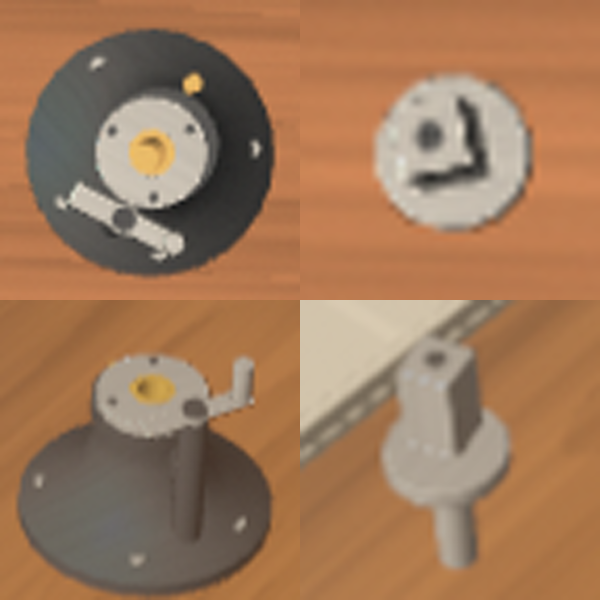

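The crops confirm both picks: the spindle has a square nose, collar and journal, and the dark base has a bronze bore, with its keeper open and the stud on the -y side. Now I'll measure positions.

```bash
cat > h.py <<'E'
import numpy as np,cv2
from scipy.spatial.transform import Rotation as R
from bench import r
C={n:r.calibration(n) for n in("side","top")}
def ray(n,u,v):
    c=C[n];K=np.array([[c['fx'],0,c['cx']],[0,c['fy'],c['cy']],[0,0,1.]])
    p=cv2.undistortPoints(np.array([[[u,v]]],float),K,c['dist'])[0,0]
    d=R.from_quat(c['orientation']).apply([p[0],-p[1],-1.]);return c['xyz'],d/np.linalg.norm(d)
def plane(n,u,v,z):
    o,d=ray(n,u,v);return o+d*(z-o[2])/d[2]
def tri(a,b):
    o1,d1=ray("top",*a);o2,d2=ray("side",*b)
    A=np.stack([d1,-d2],1);t=np.linalg.lstsq(A,o2-o1,rcond=None)[0]
    p,q=o1+d1*t[0],o2+d2*t[1];return (p+q)/2,np.linalg.norm(p-q)
def proj(n,P):
    c=C[n];K=np.array([[c['fx'],0,c['cx']],[0,c['fy'],c['cy']],[0,0,1.]])
    p=R.from_quat(c['orientation']).inv().apply(np.atleast_2d(P)-c['xyz'])*[1,-1,-1]
    return cv2.projectPoints(p[:,None],np.zeros(3),np.zeros(3),K,c['dist'])[0][:,0]
E
python3 - <<'E'
from h import *
s=r.read_state();M=R.from_quat(s['eef_rot']).as_matrix();print("tool axes cols",M.round(4))
t=cv2.imread("pics/top0.png");sd=cv2.imread("pics/side0.png")
def blob(im,m,x,y,h,name):
    w=np.zeros(m.shape,np.uint8);w[y-h:y+h,x-h:x+h]=m[y-h:y+h,x-h:x+h]
    n,l,st,ce=cv2.connectedComponentsWithStats(w)
    o=[(int(st[i,4]),ce[i].round(1).tolist(),st[i,:4].tolist()) for i in range(1,n) if st[i,4]>12];print(name,o)
for im,nm,ps in((t,"top",(363,254,225,222)),(sd,"side",(346,240,228,305))):
    hsv=cv2.cvtColor(im,cv2.COLOR_BGR2HSV).astype(int)
    gold=((hsv[...,1]>90)&(hsv[...,2]>150)&(hsv[...,0]<30)&(hsv[...,0]>14)).astype(np.uint8)
    blob(im,gold,ps[0],ps[1],34,nm+" gold")
    grey=((hsv[...,1]<70)&(hsv[...,2]>120)).astype(np.uint8)
    blob(im,grey,ps[0],ps[1],34,nm+" plate"); blob(im,grey,ps[2],ps[3],26,nm+" spindle")
    dark=((hsv[...,2]<90)).astype(np.uint8); blob(im,dark,ps[0],ps[1],40,nm+" dark")
E
```

```text
tool axes cols [[-6.000e-04  3.957e-01 -9.184e-01]
 [ 1.200e-03 -9.184e-01 -3.957e-01]
 [-1.000e+00 -1.300e-03  1.000e-04]]
top gold [(16, [372.6, 237.8], [371, 236, 4, 5]), (94, [363.0, 254.1], [358, 249, 11, 11])]
top plate [(632, [360.9, 258.3], [340, 241, 37, 40])]
top spindle [(284, [225.0, 222.0], [215, 212, 21, 21])]
top dark [(1184, [373.1, 253.5], [347, 225, 46, 59])]
side gold [(60, [346.2, 225.0], [341, 222, 11, 7])]
side plate [(404, [349.0, 226.7], [333, 218, 38, 19])]
side spindle [(931, [219.6, 296.4], [202, 279, 37, 48])]
side dark [(325, [363.7, 249.1], [353, 233, 22, 41]), (16, [349.9, 238.7], [348, 237, 5, 5])]
```

```bash
cat >> h.py <<'E'
def crop(im,x,y,h,name,S=14):
    # crop centred x,y half-size h, tick labels in source px
    c=cv2.resize(im[y-h:y+h,x-h:x+h],(2*h*S,2*h*S),interpolation=cv2.INTER_CUBIC)
    for k in range(-h,h,5):
        p=(k+h)*S+S//2
        cv2.line(c,(p,0),(p,6),(0,0,255),1);cv2.line(c,(0,p),(6,p),(0,0,255),1)
        cv2.putText(c,str(x+k),(p-10,18),0,.35,(0,0,255));cv2.putText(c,str(y+k),(8,p+4),0,.35,(0,0,255))
    cv2.imwrite("pics/"+name,c)
E
python3 - <<'E'
from h import *
t=cv2.imread("pics/top0.png");sd=cv2.imread("pics/side0.png")
crop(t,363,254,20,"a1.png");crop(sd,350,228,22,"a2.png",13);crop(t,225,222,14,"a3.png",20);crop(sd,228,303,28,"a4.png",10)
print(tri((363,254.1),(346.2,225)), tri((225.0,222),(228,309)))
E
```

```text
(array([ 0.56174814, -0.1013423 ,  0.08461441]), np.float64(0.0007926984259099816)) (array([0.62496464, 0.18956927, 0.04276479]), np.float64(0.0015621831529669793))
```

View pics/a1.png

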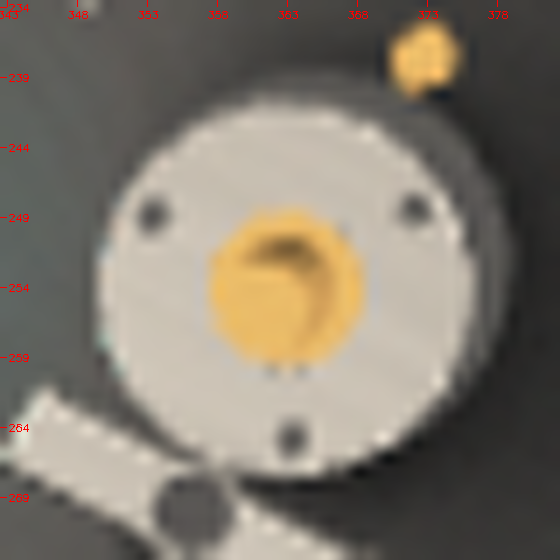

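View pics/a2.png

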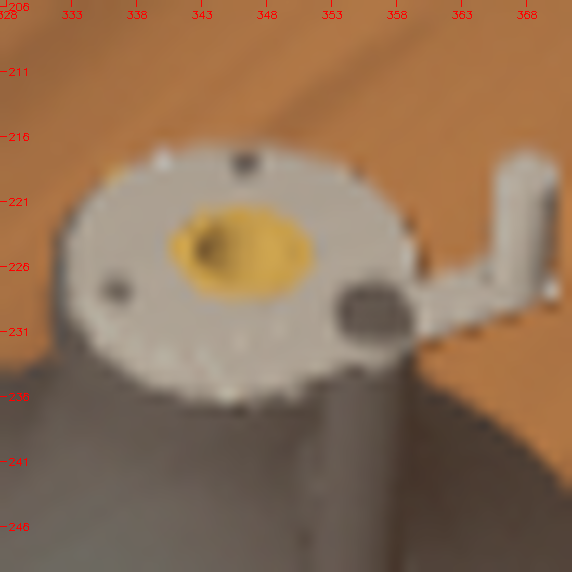

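View pics/a3.png

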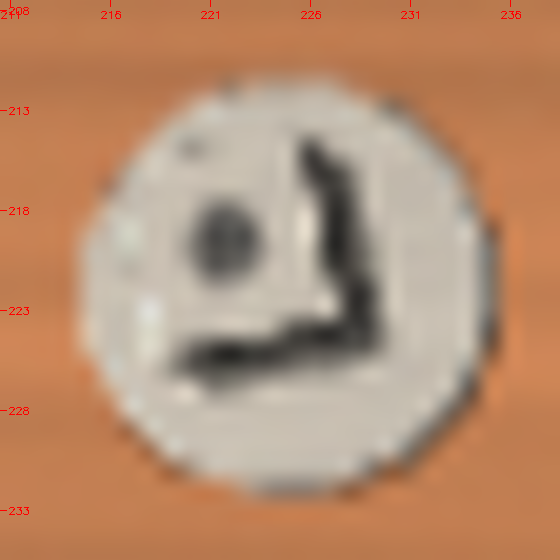

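View pics/a4.png

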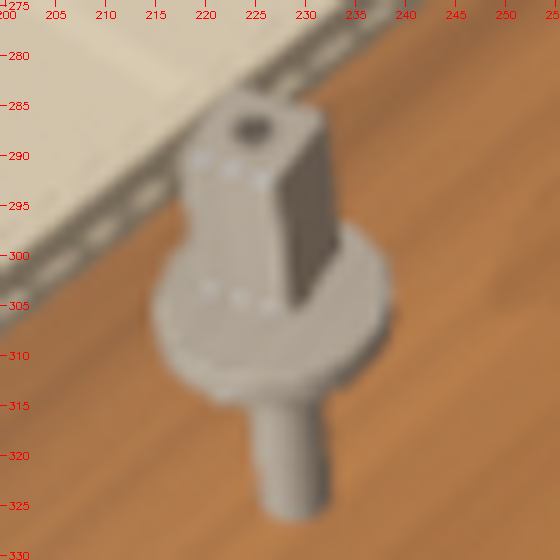

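Run:
```python
from h import *
print("nosehole",tri((221.7,219.5),(224.8,287.3)))
print("collar top z.056",plane("top",225.0,222.0,.054),"hole",plane("top",221.7,219.5,.098),plane("side",224.8,287.3,.098))
for p in((227,292.7),(217.9,289.3),(232,286),(224,283)):print("side corner",plane("side",*p,.098))
for p in((225.7,214.7),(227.2,222.7),(219,225.2)):print("top corner",plane("top",*p,.098))
for p in((229.2,225.),(219,227)):print("top base corner",plane("top",*p,.062))
print("foot bottom side",plane("side",229.5,326,.0),plane("side",229.5,323,0))
print("pivot",tri((356.3,269.7),(356,229)),plane("top",356.3,269.7,.0975),plane("side",356,229,.0975))
print("plate centre",plane("top",363.2,254.1,.085))
im=cv2.imread("pics/top0.png");crop(im,363,258,34,"a5.png",9)
```

```text
nosehole (array([0.62550081, 0.18880081, 0.09842515]), np.float64(0.0009664545655358134))
collar top z.056 [0.62449122 0.18835276 0.054     ] hole [0.62515889 0.18856361 0.098     ] [0.62625634 0.18874811 0.098     ]
side corner [0.61398776 0.19623372 0.098     ]
side corner [0.6325858  0.19991924 0.098     ]
side corner [0.61826435 0.17848711 0.098     ]
side corner [0.63482861 0.18164689 0.098     ]
top corner [0.63516568 0.1807241  0.098     ]
top corner [0.6188526  0.17716013 0.098     ]
top corner [0.61337999 0.19368937 0.098     ]
top base corner [0.61758308 0.17814386 0.062     ]
top base corner [0.61291447 0.19937663 0.062     ]
foot bottom side [6.22109193e-01 1.92583425e-01 1.11022302e-16] [0.62719843 0.18703768 0.        ]
pivot (array([ 0.52910052, -0.08708885,  0.10012824]), np.float64(0.0007968398348812337)) [ 0.52882463 -0.08747793  0.0975    ] [ 0.53107255 -0.08956668  0.0975    ]
plate centre [ 0.56140365 -0.10193536  0.085     ]
```

View pics/a5.png

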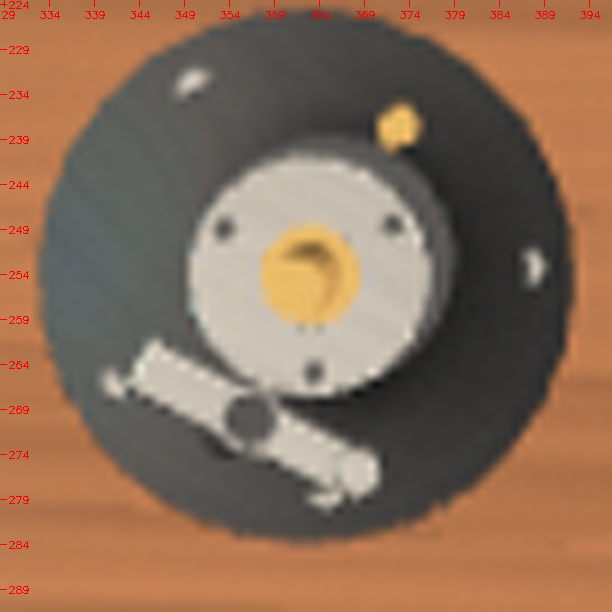

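Request:
drive_tool([
  [-4, 0, 0, 0],
  [-8, 0, 0, 0],
  [-11, 0, 0, 0],
  [-11, -3.4, -4, 0.2],
  [-11, -6.8, -8, 0.4],
  [-11, -10.2, -12, 0.6],
  [-11, -13.6, -16, 0.8],
  [-11, -17, -20, 1],
  [-11, -20.4, -24, 1.2],
  [-11, -23.8, -28, 1.4],
  [-11, -27.2, -32, 1.6],
  [-11, -30.6, -36, 1.8],
  [-11, -34, -40, 2],
  [-11, -37.4, -44, 2.2],
  [-11, -40.8, -48, 2.36],
  [-11, -44, -52, 2.36],
  [-11, -47.5, -56, 2.36],
  [-11, -51, -60, 2.36],
  [-11, -54, -63.5, 2.36],
  [-11, -55.1, -64.9, 2.36],
], grip=0)

```text
time: 1.77
ee_pos: [0.5621, 0.0624, 0.3514]
eef_rot: [-0.704, -0.071, 0.704, -0.071]
ft_force: [1.4, -0.9, 0.1]
width: 0.0871
```

```bash
cat >> h.py <<'E'
def delta(target,s=None):
    s=s or r.read_state();M=R.from_quat(s['eef_rot']).as_matrix()
    return (M.T@(np.array(target)-s['ee_pos'])*100).round(2)
def show():
    s=r.read_state();M=R.from_quat(s['eef_rot']).as_matrix()
    print("t",round(s['time'],2),"pos",s['ee_pos'].round(4),"F",s['ft_force'].round(2),"T",s['torque'].round(3),"w",round(s['width'],4),"yaw_y",np.degrees(np.arctan2(M[1,1],M[0,1])).round(2),"tilt",np.degrees(np.arccos(-M[2,0])).round(2))
E
python3 -c "
from h import *
show();print(delta([.625,.1888,.12]))"
```

```text
t 1.77 pos [0.5621 0.0624 0.3514] F [ 1.44 -0.86  0.09] T [-0.038 -0.042 -0.048] w 0.0871 yaw_y -78.53 tilt 0.01
[ 23.14 -11.14  -8.67]
```

Request:
drive_tool([
  [3, -3, -2.4, 0],
  [6, -6, -4.7, 0],
  [9, -9, -7, 0],
  [12, -11.1, -8.6, 0],
  [16, -11.1, -8.6, 0],
  [18.5, -11.1, -8.6, 0],
  [19.5, -11.1, -8.6, 0],
  [19.5, -11.1, -8.6, 0],
  [19.5, -11.1, -8.6, 0],
])

```text
time: 2.52
ee_pos: [0.6243, 0.1861, 0.1579]
eef_rot: [0.704, 0.071, -0.703, 0.071]
ft_force: [0.2, -0.0, 1.3]
width: 0.087
```

```bash
python3 -c "
from h import *
show();print(delta([.625,.1888,.083]))
for n in('top','side'):
    im=r.camera(n)[:,:,::-1];cv2.imwrite(f'pics/{n}1.png',im)
s=cv2.imread('pics/side1.png');t=cv2.imread('pics/top1.png')
cv2.imwrite('pics/b1.png',np.hstack([cv2.resize(t[170:270,175:275],(400,400)),cv2.resize(s[240:340,178:278],(400,400))]))"
```

```text
t 2.52 pos [0.6243 0.1861 0.1579] F [ 0.15 -0.03  1.29] T [ 0.034 -0.027  0.022] w 0.087 yaw_y -78.55 tilt 0.03
[ 7.49 -0.26 -0.12]
```

View pics/b1.png

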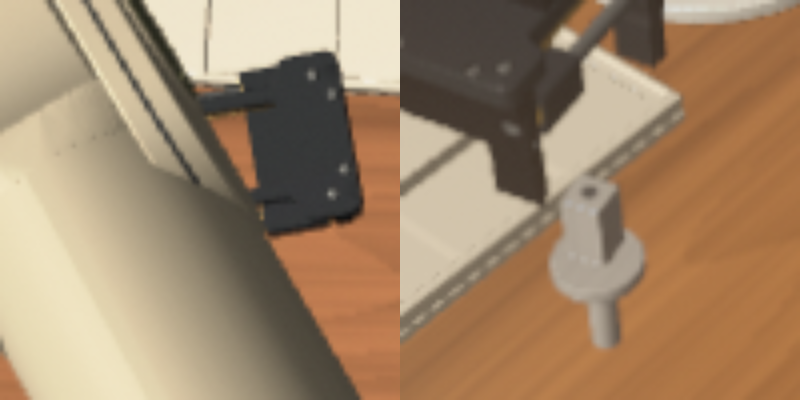

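Request:
drive_tool([
  [0, -0.2, -0.1, 0],
  [2, -0.2, -0.1, 0],
  [4, -0.2, -0.1, 0],
  [6, -0.2, -0.1, 0],
  [7.2, -0.2, -0.1, 0],
  [7.4, -0.2, -0.1, 0],
  [7.4, -0.2, -0.1, 0],
  [7.4, -0.2, -0.1, 0],
])

```text
time: 3.28
ee_pos: [0.6252, 0.1891, 0.0841]
eef_rot: [0.704, 0.071, -0.703, 0.071]
ft_force: [0.3, 0.1, 0.6]
width: 0.0868
```

```bash
python3 -c "
from h import *
show();print(delta([.625,.1888,.083]))
im=r.camera('side')[:,:,::-1]
cv2.imwrite('pics/b2.png',cv2.resize(im[240:340,178:278],(600,600),interpolation=cv2.INTER_CUBIC))"
```

```text
t 3.28 pos [0.6252 0.1891 0.0841] F [0.31 0.05 0.58] T [0.034 0.038 0.004] w 0.0868 yaw_y -78.5 tilt 0.12
[0.11 0.03 0.03]
```

View pics/b2.png

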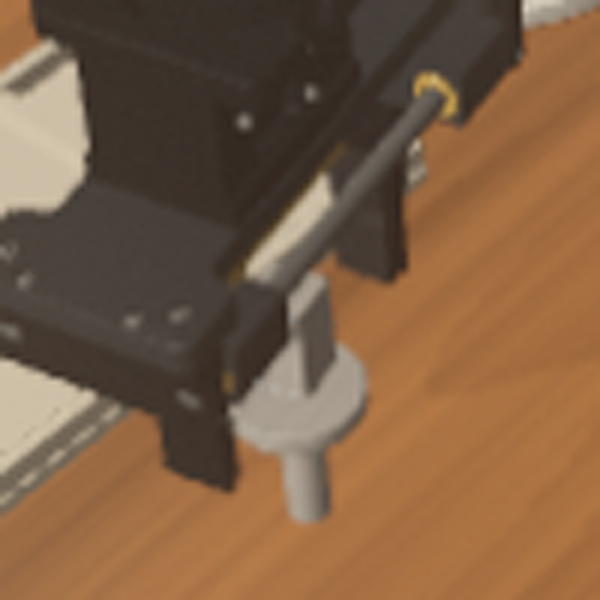

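Request:
drive_tool([
  [0, 0, 0, 0],
  [0, 0, 0, 0],
  [0, 0, 0, 0],
  [0, 0, 0, 0],
  [0, 0, 0, 0],
  [0, 0, 0, 0],
  [0, 0, 0, 0],
  [0, 0, 0, 0],
  [0, 0, 0, 0],
  [0, 0, 0, 0],
], grip=255, force=5)

```text
time: 4.17
ee_pos: [0.6244, 0.1888, 0.0825]
eef_rot: [0.704, 0.071, -0.704, 0.071]
ft_force: [0.5, 0.3, 0.6]
width: 0.0282
```

```bash
python3 -c "
from h import *
show()
im=r.camera('side')[:,:,::-1]
cv2.imwrite('pics/b3.png',cv2.resize(im[240:340,178:278],(600,600),interpolation=cv2.INTER_CUBIC))"
```

```text
t 4.17 pos [0.6244 0.1888 0.0825] F [0.54 0.3  0.62] T [0.066 0.042 0.022] w 0.0282 yaw_y -78.49 tilt 0.0
```

View pics/b3.png

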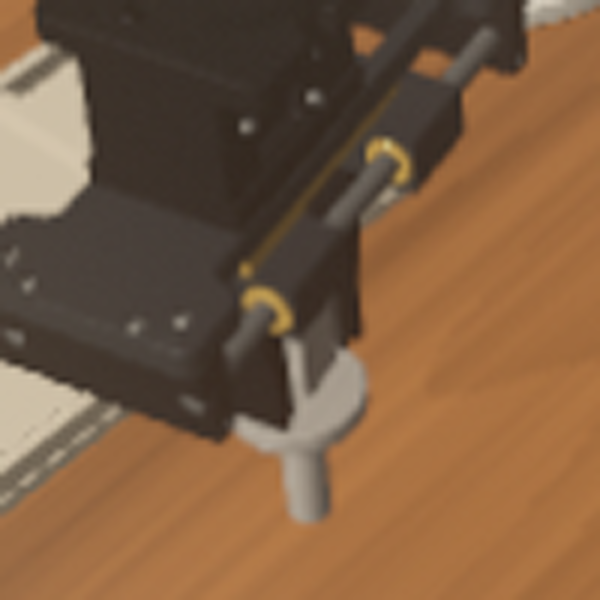

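Request:
drive_tool([
  [0, 0, 0, 0],
  [0, 0, 0, 0],
  [0, 0, 0, 0],
  [0, 0, 0, 0],
])

```text
time: 4.55
ee_pos: [0.6244, 0.1887, 0.0825]
eef_rot: [-0.704, -0.071, 0.704, -0.071]
ft_force: [0.2, -0.5, -0.7]
width: 0.0197
```

```bash
python3 -c "
from h import *
show()"
```

```text
t 4.55 pos [0.6244 0.1887 0.0825] F [ 0.23 -0.47 -0.68] T [-0.175  0.045  0.026] w 0.0197 yaw_y -78.49 tilt 0.01
```

Request:
drive_tool([
  [0.0, 0, -0.24, 0],
  [-0.01, 0, -0.48, 0],
  [-0.02, 0, -0.72, 0],
  [-0.01, 0, -0.96, 0],
  [0.0, 0, -1.2, 0],
  [0.02, 0, -1.44, 0],
  [0.05, 0, -1.68, 0],
  [0.09, 0, -1.92, 0],
  [0.12, 0, -2.16, 0],
  [0.13, 0, -2.25, 0],
  [0.13, 0, -2.25, 0],
])

```text
time: 5.47
ee_pos: [0.6467, 0.1934, 0.0811]
eef_rot: [0.704, 0.071, -0.704, 0.071]
ft_force: [0.5, -1.0, -1.7]
width: 0.0197
```

```bash
python3 -c "
from h import *
show()
im=r.camera('side')[:,:,::-1];cv2.imwrite('pics/side4.png',im)
cv2.imwrite('pics/b4.png',cv2.resize(im[240:340,178:278],(600,600),interpolation=cv2.INTER_CUBIC))"
```

```text
t 5.47 pos [0.6467 0.1934 0.0811] F [ 0.47 -1.03 -1.69] T [-0.142 -0.037  0.034] w 0.0197 yaw_y -78.49 tilt 0.01
```

View pics/b4.png

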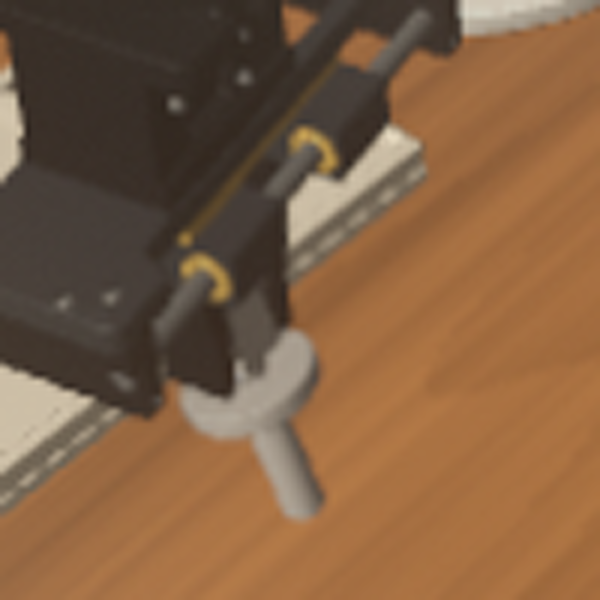

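Request:
drive_tool([
  [0, 0, 0, 0],
  [0, 0, 0, 0],
  [0, 0, 0, 0],
  [-1, 0, 0, 0],
  [-4, 0, 0, 0],
  [-8, 0, 0, 0],
  [-12, 0, 0, 0],
  [-14.5, 0, 0, 0],
  [-15, 0, 0, 0],
  [-15, 0, 0, 0],
  [-15, 0, 0, 0],
], force=35)

```text
time: 6.43
ee_pos: [0.6461, 0.1932, 0.2306]
eef_rot: [-0.703, -0.071, 0.704, -0.071]
ft_force: [-0.6, 0.3, -3.0]
width: 0.0197
```

```bash
python3 -c "
from h import *
show();print(delta([.58,-.09,.23]))
im=r.camera('side')[:,:,::-1];cv2.imwrite('pics/side5.png',im)
s=r.read_state();print(proj('side',s['ee_pos']))
cv2.imwrite('pics/b5.png',cv2.resize(im[180:300,140:260],(600,600),interpolation=cv2.INTER_CUBIC))"
```

```text
t 6.43 pos [0.6461 0.1932 0.2306] F [-0.63  0.25 -3.03] T [ 0.07  -0.047 -0.013] w 0.0197 yaw_y -78.48 tilt 0.05
[ 0.08 26.43 12.13]
[[207.76087161 227.6192253 ]]
```

View pics/b5.png

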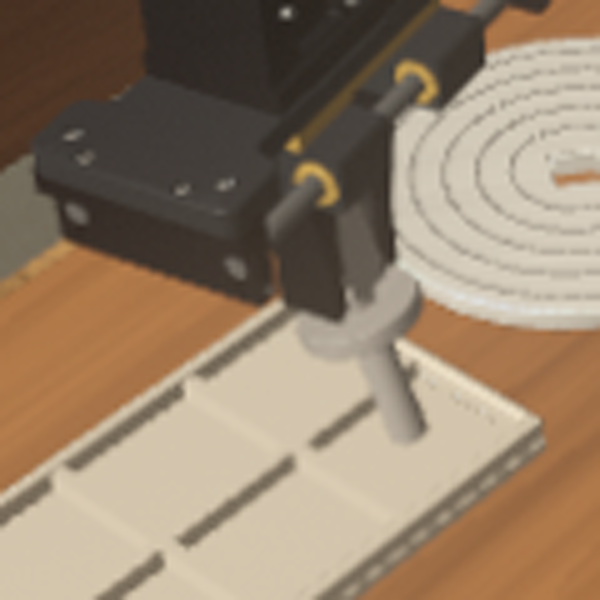

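Request:
drive_tool([
  [0, 3, 1.4, 0],
  [0, 6.5, 3, 0],
  [0, 10, 4.6, 0],
  [0, 13.5, 6.2, 0],
  [0, 17, 7.8, 0],
  [0, 20.5, 9.4, 0],
  [0, 23.5, 10.8, 0],
  [0, 26, 11.6, 0],
  [0, 27.05, 11.7, 0],
  [2, 27.1, 11.7, 0],
  [4, 27.1, 11.7, 0],
  [4.5, 27.1, 11.7, 0],
  [4.5, 27.1, 11.7, 0],
  [4.5, 27.1, 11.7, 0],
])

```text
time: 7.65
ee_pos: [0.5858, -0.0949, 0.1861]
eef_rot: [-0.703, -0.071, 0.704, -0.071]
ft_force: [0.2, 0.8, -2.4]
width: 0.0196
```

```bash
python3 -c "
from h import *
show();print(delta([.5833,-.0969,.185]))
for th in (10,13,15,17,19):
    L=np.array([.98,.199,0]);a=np.radians(th);P=np.array([.6461,.1932,.2306])-.0825*(np.sin(a)*L+np.cos(a)*np.array([0,0,1]));print(th,proj('side',P))
for n in('top','side'):
    im=r.camera(n)[:,:,::-1];cv2.imwrite(f'pics/{n}6.png',im)
s=cv2.imread('pics/side6.png');t=cv2.imread('pics/top6.png')
cv2.imwrite('pics/b6.png',np.hstack([cv2.resize(t[204:304,313:413],(400,400)),cv2.resize(s[170:270,300:400],(400,400),interpolation=cv2.INTER_CUBIC)]))"
```

```text
t 7.65 pos [ 0.5858 -0.0949  0.1861] F [ 0.22  0.75 -2.37] T [-0.03  -0.046 -0.012] w 0.0196 yaw_y -78.44 tilt 0.07
[0.11 0.14 0.29]
10 [[219.20288767 265.50323326]]
13 [[221.24151912 265.8791533 ]]
15 [[222.58519308 266.07411521]]
17 [[223.91479922 266.22410677]]
19 [[225.22884981 266.32878647]]
```

View pics/b6.png

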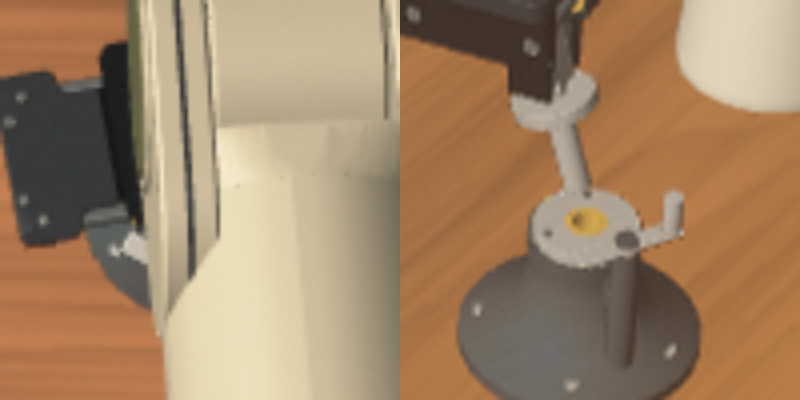

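Request:
drive_tool([
  [0.4, 0.15, 0.3, 0],
  [0.8, 0.2, 0.5, 0],
  [1.2, 0.2, 0.5, 0],
  [1.4, 0.2, 0.5, 0],
  [1.4, 0.2, 0.5, 0],
  [1.4, 0.2, 0.5, 0],
  [1.4, 0.2, 0.5, 0],
])

```text
time: 8.33
ee_pos: [0.5815, -0.0985, 0.1724]
eef_rot: [0.704, 0.071, -0.703, 0.071]
ft_force: [-0.2, 0.6, -3.0]
width: 0.0198
```

```bash
python3 -c "
from h import *
show();print(delta([.5813,-.0973,.170]))
im=r.camera('side')[:,:,::-1];cv2.imwrite(f'pics/side7.png',im)
crop(im,346,218,22,'b7.png',13)
s=r.read_state();P=s['ee_pos'];L=np.array([.98,.199,0]);
for th in (12,14,16):
    a=np.radians(th);ax=(np.sin(a)*L+np.cos(a)*np.array([0,0,1]));F=P-.0825*ax;print(th,F,proj('side',F),proj('side',F+.03*ax))
print(proj('side',[.5617,-.1013,.085]))
"
```

```text
t 8.33 pos [ 0.5815 -0.0985  0.1724] F [-0.15  0.55 -3.02] T [-0.003 -0.004  0.029] w 0.0198 yaw_y -78.49 tilt 0.02
[ 0.24 -0.12 -0.  ]
12 [ 0.56473951 -0.10189218  0.09173005] [[345.49152567 221.60764644]] [[343.26604199 209.42368123]]
14 [ 0.56198979 -0.10245055  0.09237783] [[346.77396019 221.74597578]] [[344.09161538 209.50501156]]
16 [ 0.55926389 -0.10300407  0.09312314] [[348.05011049 221.84408239]] [[344.91246675 209.55999736]]
[[346.41014027 224.88487081]]
```

View pics/b7.png

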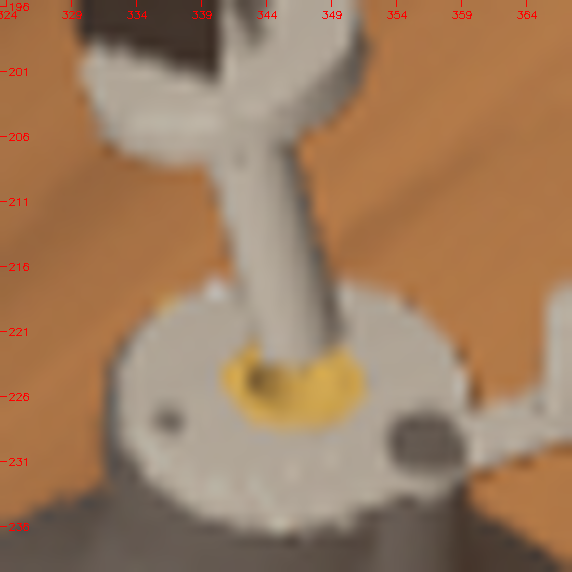

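Request:
drive_tool([
  [0.1, -0.08, 0.28, 0],
  [0.2, -0.08, 0.28, 0],
  [0.2, -0.08, 0.28, 0],
  [0.2, -0.08, 0.28, 0],
], force=20)

```text
time: 8.72
ee_pos: [0.5784, -0.0984, 0.1702]
eef_rot: [-0.704, -0.071, 0.704, -0.071]
ft_force: [-0.5, 0.0, -1.6]
width: 0.0197
```

```bash
python3 -c "
from h import *
show()
im=r.camera('side')[:,:,::-1];cv2.imwrite(f'pics/side8.png',im)
crop(im,346,218,22,'b8.png',13)"
```

```text
t 8.72 pos [ 0.5784 -0.0984  0.1702] F [-0.51  0.   -1.56] T [-0.024 -0.012 -0.002] w 0.0197 yaw_y -78.49 tilt 0.01
```

View pics/b8.png

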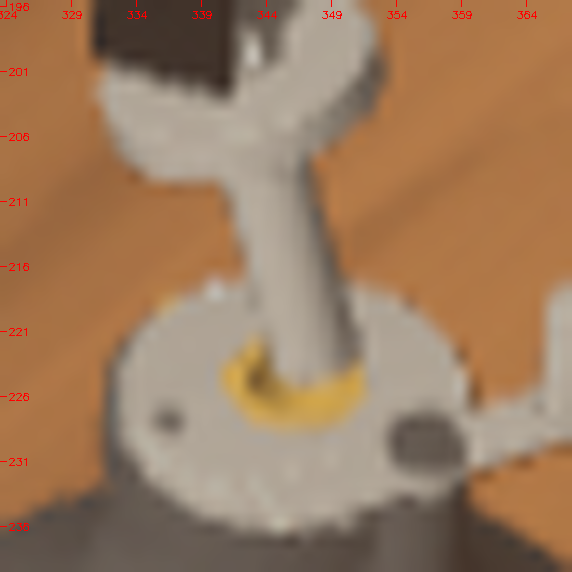

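Request:
drive_tool([
  [0.1, 0, 0, 0],
  [0.2, 0, 0, 0],
  [0.3, 0, 0, 0],
  [0.3, 0, 0, 0],
])

```text
time: 9.1
ee_pos: [0.5784, -0.0983, 0.1669]
eef_rot: [-0.703, -0.071, 0.704, -0.071]
ft_force: [0.5, 0.1, -2.3]
width: 0.02
```

Request:
drive_tool([
  [0.1, 0, 0, 0],
  [0.1, 0, 0, 0],
  [0.1, 0, 0, 0],
])

```text
time: 9.35
ee_pos: [0.5785, -0.0983, 0.1662]
eef_rot: [-0.704, -0.071, 0.704, -0.071]
ft_force: [-0.8, 0.2, -2.4]
width: 0.02
```

Request:
drive_tool([
  [0.05, 0, 0, 0],
  [0.05, 0, 0, 0],
  [0.05, 0, 0, 0],
])

```text
time: 9.6
ee_pos: [0.5785, -0.0983, 0.1658]
eef_rot: [0.704, 0.071, -0.704, 0.071]
ft_force: [1.0, -0.2, -2.7]
width: 0.0198
```

Request:
drive_tool([
  [0.05, 0, 0, 0],
  [0.05, 0, 0, 0],
  [0.05, 0, 0, 0],
])

```text
time: 9.85
ee_pos: [0.5785, -0.0983, 0.1652]
eef_rot: [-0.704, -0.071, 0.704, -0.071]
ft_force: [-0.0, 0.1, -2.7]
width: 0.02
```

Request:
drive_tool([
  [0.05, 0, 0, 0],
  [0.05, 0, 0, 0],
  [0.05, 0, 0, 0],
])

```text
time: 10.1
ee_pos: [0.5785, -0.0984, 0.1647]
eef_rot: [-0.704, -0.071, 0.704, -0.071]
ft_force: [-0.0, 0.2, -3.2]
width: 0.0199
```

```bash
python3 -c "
from h import *
show()
im=r.camera('side')[:,:,::-1];cv2.imwrite(f'pics/side9.png',im)
crop(im,346,218,22,'b9.png',13)"
```

```text
t 10.1 pos [ 0.5785 -0.0984  0.1647] F [-0.02  0.22 -3.24] T [-0.006  0.037 -0.024] w 0.0199 yaw_y -78.49 tilt 0.01
```

View pics/b9.png

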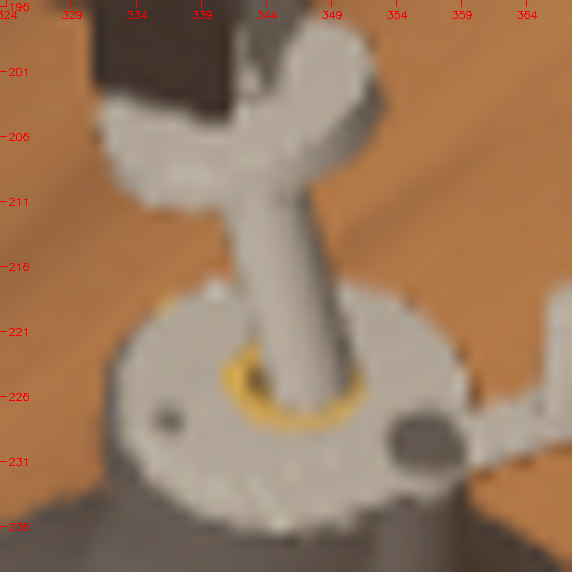

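Request:
drive_tool([
  [0, 0, -0.05, 0],
  [0, 0, -0.1, 0],
  [0, 0, -0.1, 0],
])

```text
time: 10.4
ee_pos: [0.5796, -0.0981, 0.1648]
eef_rot: [0.704, 0.071, -0.703, 0.071]
ft_force: [0.6, -0.3, -2.5]
width: 0.0201
```

Request:
drive_tool([
  [0, 0, -0.05, 0],
  [0, 0, -0.05, 0],
  [0, 0, -0.05, 0],
])

```text
time: 10.65
ee_pos: [0.58, -0.098, 0.1648]
eef_rot: [0.704, 0.071, -0.704, 0.071]
ft_force: [-0.6, -0.3, -2.4]
width: 0.0199
```

Request:
drive_tool([
  [0, 0, -0.05, 0],
  [0, 0, -0.05, 0],
  [0, 0, -0.05, 0],
])

```text
time: 10.9
ee_pos: [0.5805, -0.0979, 0.1648]
eef_rot: [0.704, 0.071, -0.704, 0.071]
ft_force: [-0.0, -0.3, -2.1]
width: 0.0196
```

Request:
drive_tool([
  [0, 0, -0.05, 0],
  [0, 0, -0.05, 0],
  [0, 0, -0.05, 0],
])

```text
time: 11.15
ee_pos: [0.581, -0.0978, 0.1648]
eef_rot: [0.704, 0.071, -0.704, 0.071]
ft_force: [0.6, -0.1, -2.6]
width: 0.0201
```

Request:
drive_tool([
  [0, 0, -0.05, 0],
  [0, 0, -0.05, 0],
  [0, 0, -0.05, 0],
])

```text
time: 11.4
ee_pos: [0.5815, -0.0977, 0.1647]
eef_rot: [0.704, 0.071, -0.704, 0.071]
ft_force: [0.5, 0.7, -1.8]
width: 0.02
```

Request:
drive_tool([
  [0, 0, -0.05, 0],
  [0, 0, -0.05, 0],
  [0, 0, -0.05, 0],
])

```text
time: 11.65
ee_pos: [0.582, -0.0976, 0.1648]
eef_rot: [0.704, 0.071, -0.704, 0.071]
ft_force: [0.1, -0.5, -2.5]
width: 0.0199
```

```bash
python3 -c "
from h import *
show()
im=r.camera('side')[:,:,::-1];cv2.imwrite(f'pics/side10.png',im)
crop(im,346,218,22,'b10.png',13)"
```

```text
t 11.65 pos [ 0.582  -0.0976  0.1648] F [ 0.15 -0.5  -2.52] T [ 0.037  0.011 -0.027] w 0.0199 yaw_y -78.49 tilt 0.01
```

View pics/b10.png

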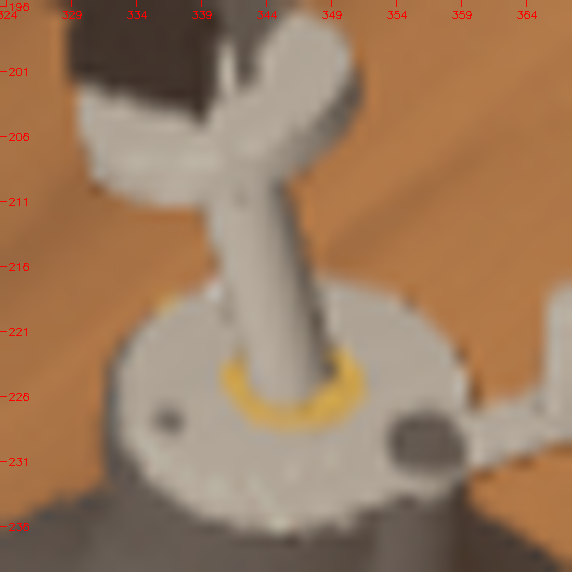

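Request:
drive_tool([
  [0, 0, 0.1, 0],
  [0, 0, 0.17, 0],
  [0, 0, 0.17, 0],
  [0.05, 0, 0.17, 0],
  [0.05, 0, 0.17, 0],
])

```text
time: 12.12
ee_pos: [0.5802, -0.098, 0.1642]
eef_rot: [-0.704, -0.071, 0.704, -0.071]
ft_force: [0.3, 0.7, -1.7]
width: 0.0199
```

Request:
drive_tool([
  [0.05, 0, 0, 0],
  [0.05, 0, 0, 0],
  [0.05, 0, 0, 0],
])

```text
time: 12.37
ee_pos: [0.5803, -0.098, 0.1637]
eef_rot: [-0.704, -0.071, 0.704, -0.071]
ft_force: [0.4, 0.1, -1.5]
width: 0.02
```

Request:
drive_tool([
  [0.05, 0, 0, 0],
  [0.05, 0, 0, 0],
  [0.05, 0, 0, 0],
])

```text
time: 12.62
ee_pos: [0.5803, -0.098, 0.1633]
eef_rot: [0.704, 0.071, -0.704, 0.071]
ft_force: [-0.3, -0.3, -2.5]
width: 0.0196
```

Request:
drive_tool([
  [0.05, 0, 0, 0],
  [0.05, 0, 0, 0],
  [0.05, 0, 0, 0],
])

```text
time: 12.87
ee_pos: [0.5804, -0.0981, 0.1628]
eef_rot: [0.704, 0.071, -0.703, 0.071]
ft_force: [-0.3, -0.3, -1.5]
width: 0.0203
```

Request:
drive_tool([
  [0.05, 0, 0, 0],
  [0.05, 0, 0, 0],
  [0.05, 0, 0, 0],
])

```text
time: 13.12
ee_pos: [0.5805, -0.0981, 0.1625]
eef_rot: [0.704, 0.071, -0.703, 0.071]
ft_force: [2.3, -1.1, -0.3]
width: 0.0197
```

Request:
drive_tool([
  [0.05, 0, 0, 0],
  [0.05, 0, 0, 0],
  [0.05, 0, 0, 0],
])

```text
time: 13.37
ee_pos: [0.5806, -0.098, 0.1619]
eef_rot: [0.704, 0.071, -0.703, 0.071]
ft_force: [2.7, -1.6, -1.1]
width: 0.02
```

```bash
python3 -c "
from h import *
show()
im=r.camera('side')[:,:,::-1];cv2.imwrite(f'pics/side11.png',im)
crop(im,346,218,22,'b11.png',13)"
```

```text
t 13.37 pos [ 0.5806 -0.098   0.1619] F [ 2.69 -1.65 -1.11] T [-0.314 -0.603 -0.009] w 0.02 yaw_y -78.49 tilt 0.05
```

View pics/b11.png

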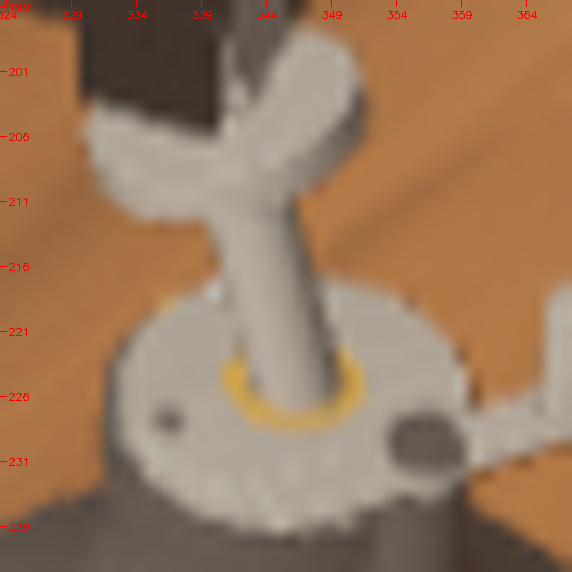

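Request:
drive_tool([
  [0, 0.04, -0.04, 0],
  [0, 0.04, -0.04, 0],
  [0, 0.04, -0.04, 0],
])

```text
time: 13.67
ee_pos: [0.5807, -0.0982, 0.1616]
eef_rot: [-0.704, -0.071, 0.704, -0.071]
ft_force: [1.8, -0.3, -2.0]
width: 0.02
```

Request:
drive_tool([
  [0, 0.04, -0.03, 0],
  [0, 0.04, -0.03, 0],
  [0, 0.04, -0.03, 0],
])

```text
time: 13.92
ee_pos: [0.5809, -0.0984, 0.1616]
eef_rot: [-0.703, -0.071, 0.704, -0.071]
ft_force: [1.1, 0.9, -2.6]
width: 0.0197
```

Request:
drive_tool([
  [0.05, 0, -0.02, 0],
  [0.05, 0, -0.02, 0],
  [0.05, 0, -0.02, 0],
])

```text
time: 14.17
ee_pos: [0.5812, -0.0985, 0.1611]
eef_rot: [-0.703, -0.071, 0.704, -0.071]
ft_force: [-0.2, 0.6, -2.6]
width: 0.0199
```

Request:
drive_tool([
  [0.05, 0, 0, 0],
  [0.05, 0, 0, 0],
  [0.05, 0, 0, 0],
])

```text
time: 14.42
ee_pos: [0.5812, -0.0986, 0.1607]
eef_rot: [-0.703, -0.071, 0.704, -0.071]
ft_force: [0.2, 0.7, -2.2]
width: 0.0199
```

Request:
drive_tool([
  [0.05, 0, 0, 0],
  [0.05, 0, 0, 0],
  [0.05, 0, 0, 0],
])

```text
time: 14.67
ee_pos: [0.5813, -0.0986, 0.1602]
eef_rot: [-0.704, -0.071, 0.704, -0.071]
ft_force: [1.5, 0.4, -1.7]
width: 0.0201
```

```bash
python3 -c "
from h import *
show()"
```

```text
t 14.67 pos [ 0.5813 -0.0986  0.1602] F [ 1.55  0.4  -1.71] T [ 0.189 -0.099 -0.025] w 0.0201 yaw_y -78.49 tilt 0.01
```

Request:
drive_tool([
  [0, 0, 0, 0],
  [0, 0, 0, 0],
  [-0.02, 0, 0.12, 0],
  [-0.05, 0, 0.24, 0],
  [-0.06, 0, 0.36, 0],
  [-0.07, 0, 0.36, 0],
], force=8)

```text
time: 15.17
ee_pos: [0.5778, -0.0993, 0.1612]
eef_rot: [0.704, 0.071, -0.703, 0.071]
ft_force: [1.1, 0.9, -1.9]
width: 0.0198
```

```bash
python3 -c "
from h import *
show()
im=r.camera('side')[:,:,::-1];cv2.imwrite(f'pics/side12.png',im)
crop(im,346,218,22,'b12.png',13)"
```

```text
t 15.17 pos [ 0.5778 -0.0993  0.1612] F [ 1.14  0.91 -1.86] T [ 0.267 -0.374 -0.007] w 0.0198 yaw_y -78.5 tilt 0.03
```

View pics/b12.png

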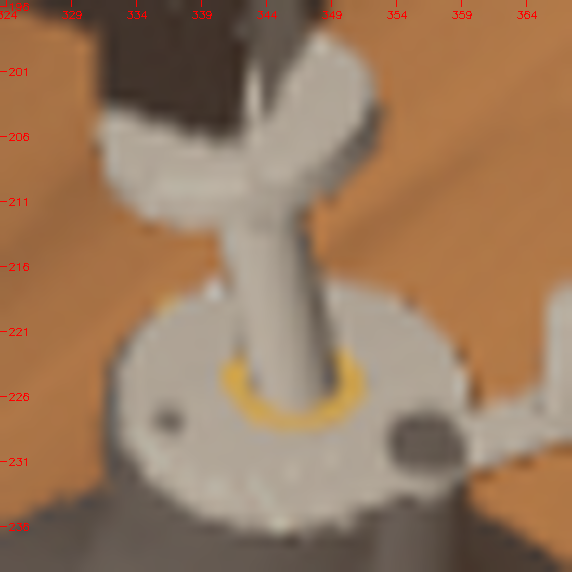

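Request:
drive_tool([
  [-0.03, -0.01, 0.13, 0],
  [-0.05, -0.02, 0.26, 0],
  [-0.06, -0.02, 0.39, 0],
  [-0.07, -0.02, 0.52, 0],
  [-0.07, -0.02, 0.65, 0],
  [-0.07, -0.02, 0.65, 0],
])

```text
time: 15.72
ee_pos: [0.5711, -0.1005, 0.1617]
eef_rot: [-0.704, -0.071, 0.704, -0.071]
ft_force: [2.2, -0.2, -1.7]
width: 0.02
```

```bash
python3 -c "
from h import *
show()
im=r.camera('side')[:,:,::-1];cv2.imwrite(f'pics/side13.png',im)
crop(im,346,218,22,'b13.png',13)"
```

```text
t 15.72 pos [ 0.5711 -0.1005  0.1617] F [ 2.16 -0.23 -1.73] T [ 0.14  -0.305  0.001] w 0.02 yaw_y -78.5 tilt 0.01
```

View pics/b13.png

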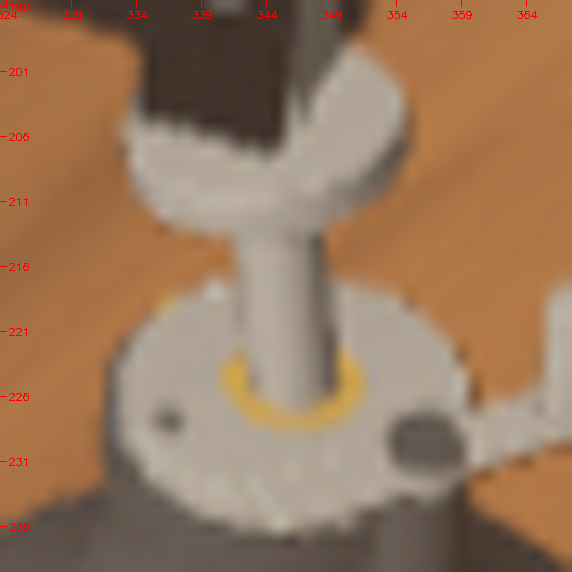

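Request:
drive_tool([
  [0, 0, 0.13, 0],
  [0.0, 0, 0.26, 0],
  [0.01, 0, 0.39, 0],
  [0.02, 0, 0.52, 0],
  [0.02, 0, 0.65, 0],
  [0.03, 0, 0.75, 0],
  [0.03, 0, 0.75, 0],
])

```text
time: 16.35
ee_pos: [0.5638, -0.102, 0.1614]
eef_rot: [-0.704, -0.071, 0.704, -0.071]
ft_force: [0.8, 0.4, -1.1]
width: 0.0201
```

```bash
python3 -c "
from h import *
show()
im=r.camera('side')[:,:,::-1];cv2.imwrite(f'pics/side14.png',im)
crop(im,346,218,22,'b14.png',13)
B=np.array([.5617,-.1013,.085]);print(proj('side',[B,B+[0,0,.03]]))"
```

```text
t 16.35 pos [ 0.5638 -0.102   0.1614] F [ 0.77  0.38 -1.07] T [ 0.106 -0.272 -0.007] w 0.0201 yaw_y -78.5 tilt 0.01
[[346.41014027 224.88487081]
 [347.06944659 213.36857154]]
```

View pics/b14.png

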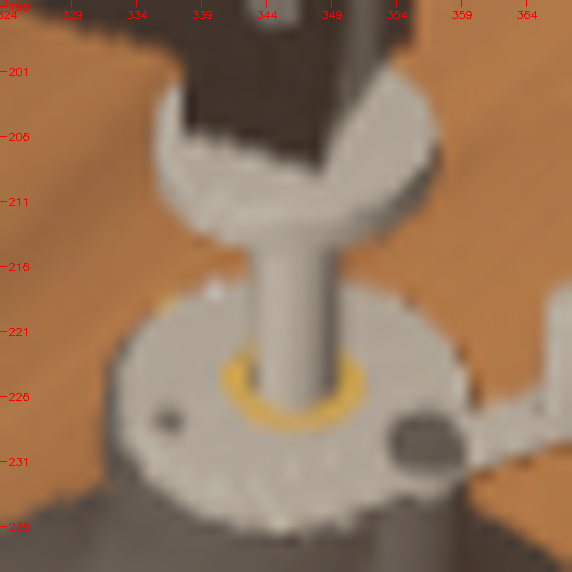

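Request:
drive_tool([
  [0, 0, 0.1, 0],
  [0, 0, 0.2, 0],
  [0.0, 0, 0.2, 0],
  [0.1, 0, 0.2, 0],
  [0.2, 0, 0.2, 0],
  [0.2, 0, 0.2, 0],
])

```text
time: 16.9
ee_pos: [0.5619, -0.1023, 0.159]
eef_rot: [-0.703, -0.071, 0.704, -0.071]
ft_force: [1.0, 0.9, -3.5]
width: 0.0195
```

```bash
python3 -c "
from h import *
show()"
```

```text
t 16.9 pos [ 0.5619 -0.1023  0.159 ] F [ 0.96  0.95 -3.46] T [ 0.08  -0.387 -0.042] w 0.0195 yaw_y -78.49 tilt 0.02
```

Request:
drive_tool([
  [0.1, -0.02, 0.03, 0],
  [0.2, -0.02, 0.05, 0],
  [0.3, -0.02, 0.05, 0],
  [0.3, -0.02, 0.05, 0],
])

```text
time: 17.23
ee_pos: [0.5615, -0.1023, 0.1562]
eef_rot: [-0.704, -0.071, 0.704, -0.071]
ft_force: [-0.0, -0.1, -1.6]
width: 0.0201
```

```bash
python3 -c "
from h import *
show()
im=r.camera('side')[:,:,::-1];cv2.imwrite(f'pics/side15.png',im)
crop(im,346,218,22,'b15.png',13)"
```

```text
t 17.23 pos [ 0.5615 -0.1023  0.1562] F [-0.04 -0.08 -1.57] T [ 0.023 -0.409 -0.011] w 0.0201 yaw_y -78.49 tilt 0.01
```

View pics/b15.png

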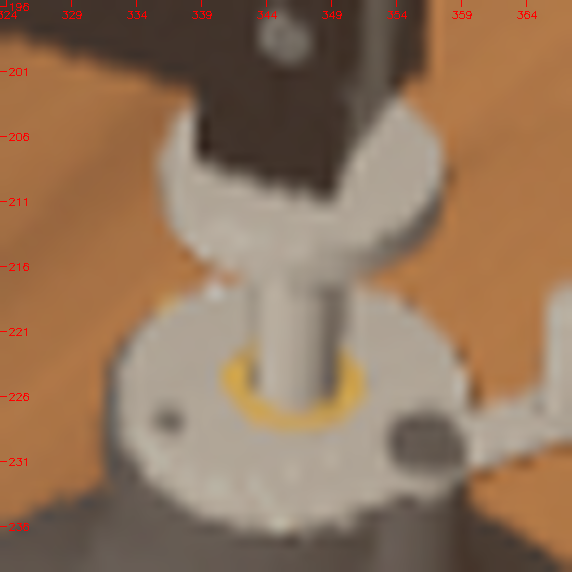

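Request:
drive_tool([
  [0.08, 0, 0, 0],
  [0.16, 0, 0, 0],
  [0.24, 0, 0, 0],
  [0.32, 0, 0, 0],
  [0.4, 0, 0, 0],
  [0.4, 0, 0, 0],
])

```text
time: 17.78
ee_pos: [0.5615, -0.1022, 0.1522]
eef_rot: [-0.704, -0.071, 0.704, -0.071]
ft_force: [1.7, -1.2, -2.5]
width: 0.02
```

```bash
python3 -c "
from h import *
show()"
```

```text
t 17.78 pos [ 0.5615 -0.1022  0.1522] F [ 1.7  -1.18 -2.55] T [ 0.017 -0.407 -0.017] w 0.02 yaw_y -78.49 tilt 0.01
```

Request:
drive_tool([
  [0.08, 0.01, -0.02, 0],
  [0.16, 0.01, -0.02, 0],
  [0.24, 0.01, -0.02, 0],
  [0.32, 0.01, -0.02, 0],
  [0.4, 0.01, -0.02, 0],
  [0.4, 0.01, -0.02, 0],
])

```text
time: 18.28
ee_pos: [0.5616, -0.1023, 0.1481]
eef_rot: [-0.703, -0.071, 0.704, -0.071]
ft_force: [1.2, 0.7, -2.3]
width: 0.02
```

```bash
python3 -c "
from h import *
show()"
```

```text
t 18.28 pos [ 0.5616 -0.1023  0.1481] F [ 1.21  0.71 -2.27] T [ 0.001 -0.133 -0.002] w 0.02 yaw_y -78.49 tilt 0.01
```

Request:
drive_tool([
  [0.1, 0, -0.01, 0],
  [0.2, 0, -0.02, 0],
  [0.3, 0, -0.02, 0],
  [0.4, 0, -0.02, 0],
  [0.5, 0, -0.02, 0],
  [0.6, 0, -0.02, 0],
  [0.6, 0, -0.02, 0],
])

```text
time: 18.87
ee_pos: [0.5618, -0.1022, 0.1421]
eef_rot: [-0.703, -0.071, 0.704, -0.071]
ft_force: [0.2, -0.4, -1.8]
width: 0.0197
```

```bash
python3 -c "
from h import *
show()
im=r.camera('side')[:,:,::-1];cv2.imwrite(f'pics/side16.png',im)
crop(im,346,218,22,'b16.png',13)"
```

```text
t 18.87 pos [ 0.5618 -0.1022  0.1421] F [ 0.22 -0.42 -1.79] T [ 0.042  0.035 -0.032] w 0.0197 yaw_y -78.49 tilt 0.02
```

View pics/b16.png

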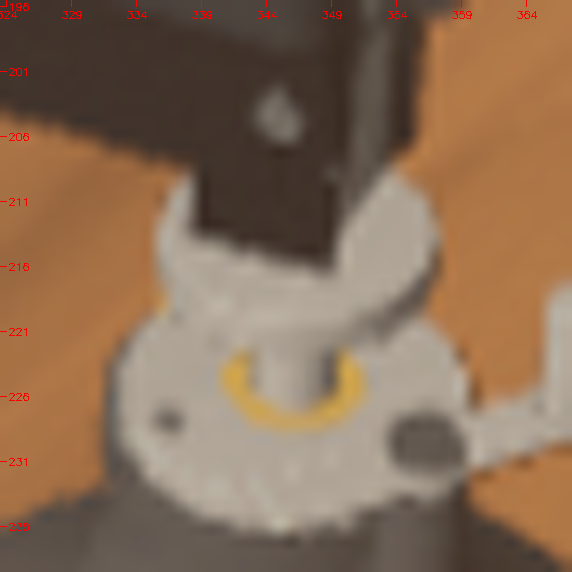

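Both forces and moments are near zero, so the journal is free in the bore. I'll keep lowering it gently.

Request:
drive_tool([
  [0.1, 0, 0, 0],
  [0.2, 0, 0, 0],
  [0.3, 0, 0, 0],
  [0.4, 0, 0, 0],
  [0.5, 0, 0, 0],
  [0.6, 0, 0, 0],
  [0.7, 0, 0, 0],
  [0.8, 0, 0, 0],
  [0.8, 0, 0, 0],
])

```text
time: 19.67
ee_pos: [0.5619, -0.1022, 0.1341]
eef_rot: [-0.703, -0.071, 0.704, -0.071]
ft_force: [0.1, 0.7, -3.2]
width: 0.0201
```

Request:
drive_tool([
  [0.1, 0, 0, 0],
  [0.2, 0, 0, 0],
  [0.3, 0, 0, 0],
  [0.4, 0, 0, 0],
  [0.5, 0, 0, 0],
  [0.6, 0, 0, 0],
  [0.7, 0, 0, 0],
  [0.8, 0, 0, 0],
  [0.8, 0, 0, 0],
])

```text
time: 20.42
ee_pos: [0.5618, -0.1022, 0.1261]
eef_rot: [-0.703, -0.071, 0.704, -0.071]
ft_force: [0.7, 1.0, -2.8]
width: 0.0201
```

Request:
drive_tool([
  [0.1, 0, 0, 0],
  [0.2, 0, 0, 0],
  [0.3, 0, 0, 0],
  [0.35, 0, 0, 0],
  [0.4, 0, 0, 0],
  [0.4, 0, 0, 0],
])

```text
time: 20.92
ee_pos: [0.5619, -0.1022, 0.1222]
eef_rot: [-0.704, -0.071, 0.704, -0.071]
ft_force: [0.5, -0.4, -3.1]
width: 0.0194
```

Next, small steps until I feel contact. I expect it at about z = 0.1195.

Request:
drive_tool([
  [0.05, 0, 0, 0],
  [0.1, 0, 0, 0],
  [0.15, 0, 0, 0],
  [0.15, 0, 0, 0],
])

```text
time: 21.25
ee_pos: [0.5619, -0.1023, 0.1207]
eef_rot: [-0.704, -0.071, 0.704, -0.071]
ft_force: [-1.0, 0.7, -1.4]
width: 0.02
```

Request:
drive_tool([
  [0.03, 0, 0, 0],
  [0.06, 0, 0, 0],
  [0.06, 0, 0, 0],
])

```text
time: 21.5
ee_pos: [0.5619, -0.1023, 0.1202]
eef_rot: [-0.704, -0.071, 0.704, -0.071]
ft_force: [-1.6, -1.1, -0.7]
width: 0.0197
```

Request:
drive_tool([
  [0.03, 0, 0, 0],
  [0.06, 0, 0, 0],
  [0.06, 0, 0, 0],
])

```text
time: 21.75
ee_pos: [0.5619, -0.1023, 0.1202]
eef_rot: [0.704, 0.071, -0.704, 0.071]
ft_force: [-4.0, -0.6, 5.3]
width: 0.0201
```

```bash
python3 -c "
from h import *
show()
im=r.camera('side')[:,:,::-1];cv2.imwrite(f'pics/side17.png',im)
crop(im,346,218,22,'b17.png',13)"
```

```text
t 21.75 pos [ 0.5619 -0.1023  0.1202] F [-4.   -0.59  5.32] T [-0.04   0.943  0.042] w 0.0201 yaw_y -78.5 tilt 0.02
```

View pics/b17.png

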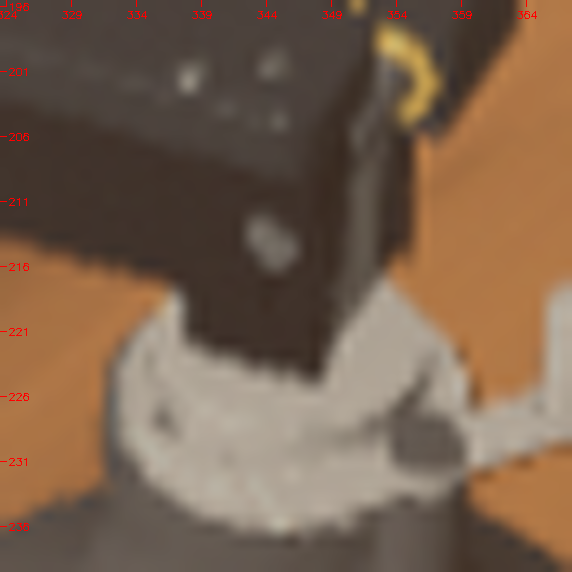

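Request:
drive_tool([
  [0, 0, 0, 0],
  [0, 0, 0, 0],
  [0, 0, 0.03, 0],
  [0, 0, 0.03, 0],
], force=3)

```text
time: 22.13
ee_pos: [0.562, -0.1022, 0.1198]
eef_rot: [0.704, 0.071, -0.703, 0.071]
ft_force: [-2.0, 0.6, 3.1]
width: 0.0195
```

```bash
python3 -c "
from h import *
show()"
```

```text
t 22.13 pos [ 0.562  -0.1022  0.1198] F [-2.    0.61  3.11] T [-0.02   0.278 -0.013] w 0.0195 yaw_y -78.49 tilt 0.05
```

Request:
drive_tool([
  [0.05, 0, 0.03, 0],
  [0.1, 0, 0.03, 0],
  [0.1, 0, 0.03, 0],
  [0.1, 0, 0.03, 0],
])

```text
time: 22.47
ee_pos: [0.5618, -0.1023, 0.1189]
eef_rot: [0.704, 0.071, -0.703, 0.071]
ft_force: [1.1, 0.7, 3.5]
width: 0.0201
```

```bash
python3 -c "
from h import *
show()
im=r.camera('side')[:,:,::-1];cv2.imwrite(f'pics/side18.png',im)
crop(im,346,218,22,'b18.png',13)"
```

```text
t 22.47 pos [ 0.5618 -0.1023  0.1189] F [1.11 0.73 3.51] T [ 0.025  0.008 -0.059] w 0.0201 yaw_y -78.49 tilt 0.06
```

View pics/b18.png

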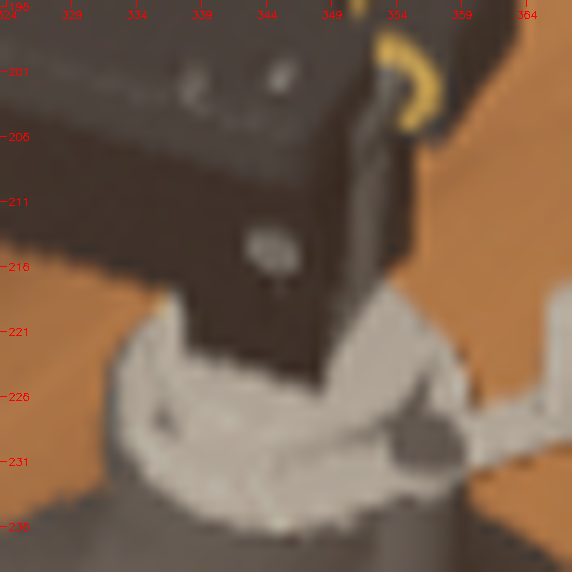

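Request:
drive_tool([
  [0, 0, 0, 0],
  [0, 0, 0, 0],
  [0, 0, 0, 0],
  [0, 0, 0, 0],
  [0, 0, 0, 0],
  [-2, 0, 0, 0],
  [-5, 0, 0, 0],
  [-8, 0, 0, 0],
  [-9, 0, 0, 0],
  [-9, 0, 0, 0],
], grip=110, force=10)

```text
time: 23.35
ee_pos: [0.5628, -0.1024, 0.2117]
eef_rot: [0.705, 0.07, -0.702, 0.071]
ft_force: [-0.5, -0.5, 0.1]
width: 0.0495
```

```bash
python3 -c "
from h import *
show()
for n in('top','side'):
    im=r.camera(n)[:,:,::-1];cv2.imwrite(f'pics/{n}19.png',im)
crop(im,350,215,28,'b19.png',10)
t=cv2.imread('pics/top19.png');crop(t,363,258,28,'c19.png',10)"
```

```text
t 23.35 pos [ 0.5628 -0.1024  0.2117] F [-0.55 -0.45  0.12] T [-0.043 -0.014 -0.018] w 0.0495 yaw_y -78.5 tilt 0.29
```

View pics/b19.png

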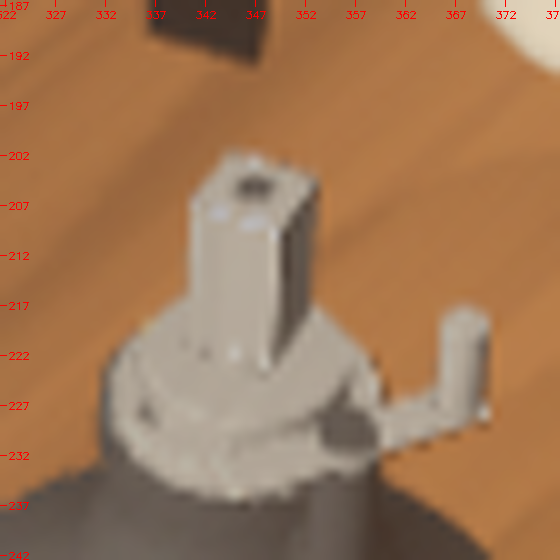

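```bash
python3 -c "
from h import *
print('nose top expected home',proj('side',[[.5617,-.1020,.135],[.5617,-.102,.137]]))
print('stud top',tri((368.5,275.7),(368,218.6)),plane('top',368.5,275.7,.1175),plane('side',368,218.6,.1175))
print('stud base side',plane('side',367.5,228.5,.0975))
print('base foot',plane('top',363,254.1,.006))
print('pivot',plane('top',356.3,269.9,.0975))
"
```

```text
nose top expected home [[347.71862596 205.32058061]
 [347.76428375 204.52400214]]
stud top (array([ 0.51724961, -0.110431  ,  0.11759816]), np.float64(0.0007465302552990657)) [ 0.51693315 -0.11063576  0.1175    ] [ 0.5176208  -0.11032823  0.1175    ]
stud base side [ 0.51369096 -0.10489792  0.0975    ]
base foot [ 0.56530006 -0.10769306  0.006     ]
pivot [ 0.52841946 -0.08748472  0.0975    ]
```

View pics/c19.png

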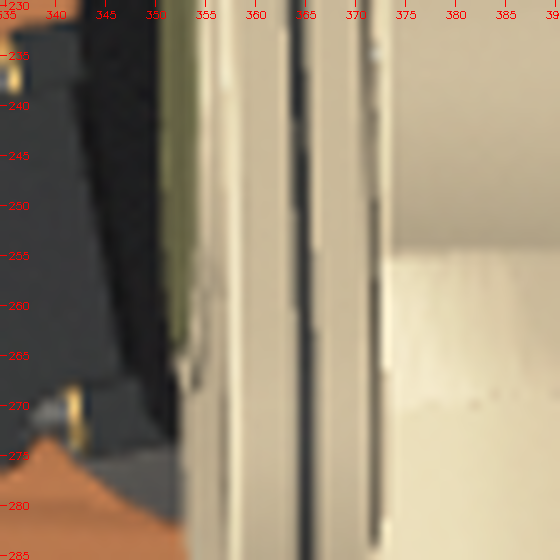

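Request:
drive_tool([
  [0, 0, 2, 0],
  [0, -0.1, 4, 0],
  [0, -0.12, 4.6, 0],
  [0, -0.12, 4.6, 0],
  [2, -0.12, 4.6, 0],
  [4, -0.12, 4.6, 0],
  [5.5, -0.12, 4.6, 0],
  [5.5, -0.12, 4.6, 0],
  [5.5, -0.12, 4.6, 0],
], grip=152)

```text
time: 24.2
ee_pos: [0.516, -0.1099, 0.1529]
eef_rot: [-0.703, -0.071, 0.704, -0.071]
ft_force: [0.9, 0.0, 0.9]
width: 0.0349
```

```bash
python3 -c "
from h import *
show();print(delta([.5172,-.1105,.125]))
im=r.camera('side')[:,:,::-1];cv2.imwrite('pics/side20.png',im)
crop(im,355,210,28,'b20.png',10)"
```

```text
t 24.2 pos [ 0.516  -0.1099  0.1529] F [0.93 0.03 0.9 ] T [0.017 0.005 0.017] w 0.0349 yaw_y -78.47 tilt 0.12
[ 2.79  0.08 -0.11]
```

View pics/b20.png

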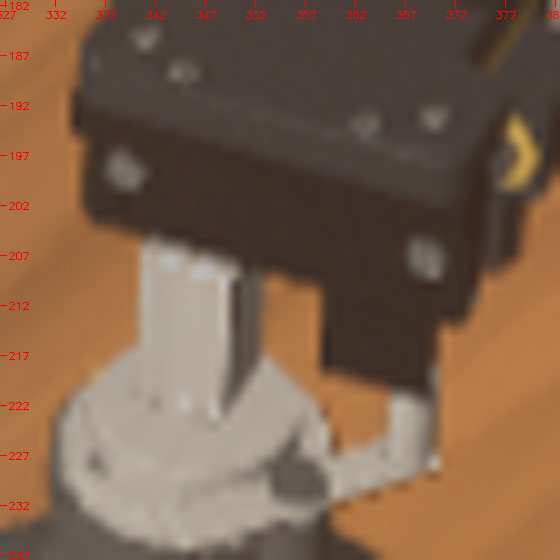

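Request:
drive_tool([
  [1, 0.05, -0.1, 0],
  [2, 0.05, -0.1, 0],
  [2.7, 0.05, -0.1, 0],
  [2.75, 0.05, -0.1, 0],
  [2.75, 0.05, -0.1, 0],
])

```text
time: 24.67
ee_pos: [0.5168, -0.1105, 0.1256]
eef_rot: [-0.703, -0.071, 0.704, -0.071]
ft_force: [-0.7, -1.2, 0.1]
width: 0.0349
```

```bash
python3 -c "
from h import *
show();print(delta([.5172,-.1105,.125]))
p=np.array([.5287,-.088])
for a in (-117,-130,-145,-160,-175,-190,-200,-205,-208.2):
    st=p+.0258*np.array([np.cos(np.radians(a)),np.sin(np.radians(a))]); T=st+np.array([-.0025,.0122]); print(a,st.round(4),delta([*T,.125]))
im=r.camera('side')[:,:,::-1];cv2.imwrite('pics/side21.png',im)
crop(im,355,210,28,'b21.png',10)"
```

```text
t 24.67 pos [ 0.5168 -0.1105  0.1256] F [-0.72 -1.21  0.11] T [-0.009  0.034 -0.005] w 0.0349 yaw_y -78.49 tilt 0.06
[ 0.06  0.   -0.04]
-117 [ 0.517 -0.111] [ 0.06 -1.2  -0.01]
-130 [ 0.5121 -0.1078] [ 0.06 -1.61  0.41]
-145 [ 0.5076 -0.1028] [ 0.06 -2.19  0.75]
-160 [ 0.5045 -0.0968] [ 0.06 -2.84  0.94]
-175 [ 0.503  -0.0902] [ 0.06 -3.51  0.95]
-190 [ 0.5033 -0.0835] [ 0.06 -4.16  0.79]
-200 [ 0.5045 -0.0792] [ 0.06 -4.57  0.59]
-205 [ 0.5053 -0.0771] [ 0.06 -4.75  0.46]
-208.2 [ 0.506  -0.0758] [ 0.06 -4.87  0.37]
```

View pics/b21.png

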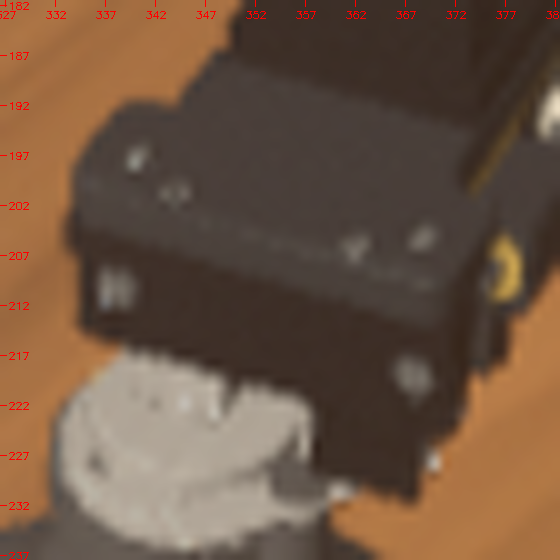

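Request:
drive_tool([
  [0, -0.4, 0, 0],
  [0, -0.8, 0, 0],
  [0, -1.2, 0, 0],
  [0, -1.6, 0.4, 0],
  [0, -2.0, 0.64, 0],
  [0, -2.4, 0.84, 0],
  [0, -2.8, 0.93, 0],
  [0, -3.2, 0.96, 0],
  [0, -3.6, 0.94, 0],
  [0, -3.6, 0.94, 0],
])

```text
time: 25.55
ee_pos: [0.5008, -0.076, 0.1263]
eef_rot: [0.704, 0.071, -0.703, 0.071]
ft_force: [-0.3, -0.2, -0.6]
width: 0.0355
```

```bash
python3 -c "
from h import *
show()
im=r.camera('side')[:,:,::-1];cv2.imwrite('pics/side22.png',im)
crop(im,355,215,28,'b22.png',10)"
```

```text
t 25.55 pos [ 0.5008 -0.076   0.1263] F [-0.31 -0.22 -0.58] T [ 0.042  0.004 -0.029] w 0.0355 yaw_y -78.42 tilt 0.03
```

View pics/b22.png

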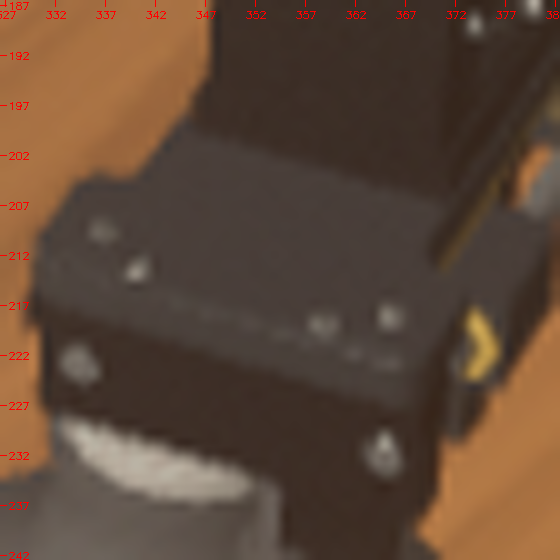

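Request:
drive_tool([
  [0, -0.35, -0.07, 0],
  [0, -0.7, -0.22, 0],
  [0, -1.0, -0.38, 0],
  [0, -1.15, -0.48, 0],
  [0, -1.15, -0.48, 0],
])

```text
time: 26.02
ee_pos: [0.5034, -0.0642, 0.1261]
eef_rot: [0.704, 0.071, -0.703, 0.071]
ft_force: [0.0, -1.0, 0.5]
width: 0.0349
```

Request:
drive_tool([
  [0, -0.06, -0.04, 0],
  [0, -0.1, -0.07, 0],
  [0, -0.1, -0.07, 0],
])

```text
time: 26.27
ee_pos: [0.5037, -0.0638, 0.1262]
eef_rot: [0.704, 0.071, -0.703, 0.071]
ft_force: [-0.7, -0.8, 0.4]
width: 0.035
```

Request:
drive_tool([
  [0, -0.05, -0.03, 0],
  [0, -0.05, -0.03, 0],
  [0, -0.05, -0.03, 0],
])

```text
time: 26.52
ee_pos: [0.5038, -0.0636, 0.1261]
eef_rot: [-0.704, -0.071, 0.704, -0.071]
ft_force: [-0.7, -2.5, 0.1]
width: 0.0354
```

Request:
drive_tool([
  [0, -0.05, -0.02, 0],
  [0, -0.05, -0.02, 0],
  [0, -0.05, -0.02, 0],
])

```text
time: 26.77
ee_pos: [0.5038, -0.0634, 0.1261]
eef_rot: [-0.703, -0.07, 0.704, -0.071]
ft_force: [-1.2, -3.8, -0.3]
width: 0.0351
```

Request:
drive_tool([
  [0, -0.05, -0.02, 0],
  [0, -0.05, -0.02, 0],
  [0, -0.05, -0.02, 0],
])

```text
time: 27.02
ee_pos: [0.5038, -0.0633, 0.1261]
eef_rot: [-0.703, -0.07, 0.704, -0.071]
ft_force: [-1.9, -7.3, -0.5]
width: 0.0354
```

```bash
python3 -c "
from h import *
show()"
```

```text
t 27.02 pos [ 0.5038 -0.0633  0.1261] F [-1.88 -7.28 -0.53] T [-1.362  0.373 -0.075] w 0.0354 yaw_y -78.54 tilt 0.07
```

Request:
drive_tool([
  [0, 0.3, 0, 0],
  [0, 0.8, 0, 0],
  [0, 1.1, 0, 0],
  [0, 1.1, 0, 0],
  [-2, 1.1, 0, 0],
  [-5, 1.1, 0, 0],
  [-9, 1.1, 0, 0],
  [-12, 1.1, 0, 0],
  [-12, 1.1, 4, 0],
  [-12, 1.1, 8, 0],
  [-12, 1.1, 8, 0],
])

```text
time: 27.93
ee_pos: [0.4226, -0.0902, 0.246]
eef_rot: [-0.703, -0.069, 0.705, -0.071]
ft_force: [0.9, -1.0, 0.2]
width: 0.0352
```

```bash
python3 -c "
from h import *
show()
for n in('top','side'):
    im=r.camera(n)[:,:,::-1];cv2.imwrite(f'pics/{n}23.png',im)
crop(im,350,215,28,'b23.png',10)"
```

```text
t 27.93 pos [ 0.4226 -0.0902  0.246 ] F [ 0.95 -1.03  0.17] T [-0.044 -0.038  0.049] w 0.0352 yaw_y -78.63 tilt 0.2
```

View pics/b23.png

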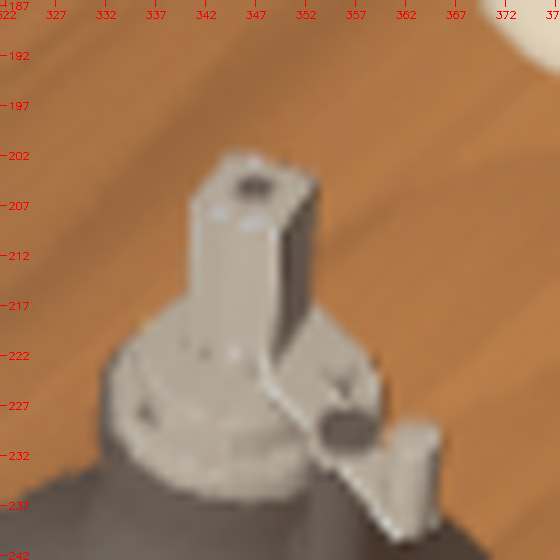

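View pics/top23.png

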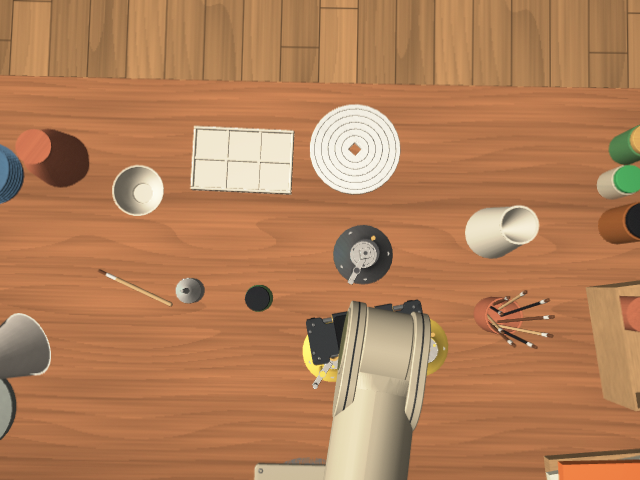

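```bash
python3 -c "
from h import *
t=cv2.imread('pics/top23.png');crop(t,361,258,28,'c23.png',10)
print('expected shut stud top px',proj('top',[.5058,-.0757,.1175]),proj('side',[.5058,-.0757,.1175]),'nose home',proj('side',[.5619,-.1020,.135]),proj('top',[.5619,-.102,.135]))
print(tri((353.1,278),(363,229.3)))"
```

```text
expected shut stud top px [[350.87532972 280.91516072]] [[363.38302716 229.84077588]] nose home [[347.63570991 205.28284482]] [[365.24777227 252.63819975]]
(array([ 0.51090526, -0.08083157,  0.11290635]), np.float64(0.0019543968921659095))
```

View pics/c23.png

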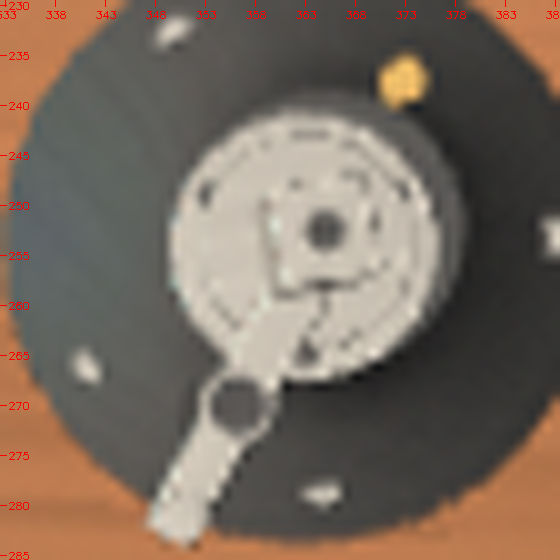

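The keeper stud sits at (351,281), where the shut position predicts (350.9,280.9). The nose hole is at (365.0,252.5), against (365.2,252.6) for fully home. The arm is clear of everything, so I'm handing in.

```bash
python3 -c "
from h import *
show(); print(r.close_job())"
```

```text
t 28.03 pos [ 0.4271 -0.0894  0.2466] F [0.59 0.68 0.54] T [ 0.004 -0.043  0.03 ] w 0.0353 yaw_y -78.57 tilt 0.12
the job is handed in; nothing more can be done
None
```

The spindle is back in the base with its square nose up and its collar home, and the keeper is shut over it. I handed the job in at 28 s; it reports no verdict.

**What I did:** The arm cannot tilt its tool, so I gripped the nose lightly and tipped the spindle about 15° on its foot edge on the bench. I then gripped it firmly and carried it over. I entered the leading edge of the foot in the bore, felt the walls at about 2–3 N, and straightened the spindle against them under a light grip. From there I eased it down until the collar met the plate, with about 8 N the highest force seen. I let go and pushed the keeper by its stud to its hard stop, at about 7.5 N, then backed off clear.

**Last checks:**
- **Collar home:** the nose top is where a fully seated spindle should show it, within 0.3 px in the top view and 0.9 px in the side view.
- **Keeper shut:** the stud is within about 0.2 px of its predicted shut position in the top view, and the tongue lies over the collar.
- **Bench:** everything else looks where it was in the final top picture, as far as the arm lets it be seen. The arm hides much of the yellow look-alikes, but I did not go near them.

**Small disagreements:**
- **First contact:** it came about 0.7 mm higher than expected, with a sideways force of about 4 N. A lighter grip and a small push let it settle.
- **Bore depth:** I got about 2 mm deeper than I had estimated before first feeling the walls.
- **Stud height:** a rough two-view reading of the shut stud from guessed pixels disagreed by about 5 mm; I relied on the close-up crop instead.

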